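Lock the support ring to the arbor press with its clevis pin and hairpin clip

ROBOT

A 7-joint arm with a two-finger parallel gripper is mounted at the origin on the work surface. World frame = base frame: x ahead of the robot, y to its left, z up, the work surface at z = 0. Lengths are in mm, angles in rad, forces in N, time in s.
With the tool pointing down it reaches from about 400 to 875 mm from the base axis. Payload 4.4 kg.
Tool frame: the origin (TCP) lies at the very end of the fingers, on their centre line; the grasp point (between the pads) lies 19 mm behind it; z points along the fingers, y is the line along which they close (so a half turn about z gives the same grasp; the last joint's range is limited). The gripper opens to 85 mm and grips with 20 to 120 N. Pads are 22 mm wide; open, the fingers measure 114 mm over their backs; the gripper's body (76 mm by 85 mm) begins 54 mm behind the grasp point. The pads swing forward as they close: fully open they stand 13 mm farther back than shut.
Start: joints at [-0.066, 0.628, 0.038, 1.517, -0.027, 0.996, -0.02], TCP at [650.014, 0.027, 231.313] pointing down, gripper open.
Joint ranges: [-3.06, 3.06], [-0.37, 2.12], [-1.25, 1.32], [0.18, 2.47], [-1.1, 4.24], [0.23, 1.98], [-2.94, 2.94]. Speed limits (rad/s): [2.57, 2.57, 3.14, 3.14, 3.14, 3.14, 3.14].

INTERFACE

Orientations are given as [roll, pitch, yaw] about the fixed x, y, z axes, in that order (R = Rz(yaw) Ry(pitch) Rx(roll)).
In Python, from cell import ctrl gives the robot as it stands.
- The arm moves only by the tool step_arm, never from a script. Its argument "series" is a list that holds one entry, the list of rows, each a list of 7 numbers: the turn, a rotation vector about the tool's x, y, z as a fraction of full scale, then the shift along the tool's x, y, z as a fraction of full scale, then the closure, from 0 (fully open) to 1 (shut). In form: [[[ax, ay, az, tx, ty, tz, gripper], ...]]. A call has 1 to 12 rows; each row shifts and turns the commanded pose from where the row before left it, along the tool's axes as they then stand; what a row does not reach is not made up. Full scale, the value 1, is 150 mm for a shift and 45 degrees for a turn. A row lasts 1/10 s, in which the tool goes at most 50 mm and 8.59 degrees, less where a joint would pass 70% of its speed; a pose out of reach is approached as far as the arm can. A call with a number of a shift or a turn outside -1 to 1 is refused whole. A call with a gripper value outside its range is refused whole. The fingers move at their own pace and stop on an object; the grip force is fixed at half the most. Time passes only in rows, so rows that do not move let the fingers close. It gives the time, the measured TCP pose, the force, the opening and the grip force at its end, in the units of the state.
- ctrl.read_state(): the state, without advancing time (a new reading comes with each control period).
- ctrl.get_image(name): name is "scene" or "side" or "wrist"; returns a dict with "img" (420x560x3 uint8, red, green, blue), "fx", "fy", "cx", "cy" (pixels), "R" (3x3) and "t" (3): a world point X has camera coordinates R X + t. Camera axes: x right, y down, z forward; pixel columns grow to the right and rows downward; lengths in mm; the calibration is good to about 2 mm. A picture is of the moment at which its call begins. There is no depth.
- ctrl.finish_job(): hands the job in; it is judged then, once.
Trained networks look in a picture, given as the dict that the camera call returned (one of the last four; its "shot" number tells which), for a name from the list of things; names that differ only in an ending like _2 or _b are one class to them, and where a whole thing is asked for, a point or a joint stands for the part that bears it (a point fixed in the world has none). Each returns a list of dicts, best first, with "score" (0 to 1); they miss things now and then, are a little off and sometimes report something else, mostly with a low value. They report only what shows in the picture. A call takes as long as a camera call. They do not tell look-alikes from the thing itself.
- ctrl.recognise(picture, thing): "centre" ([column, row] in pixels, amid what is visible of it).
The state is a dict: "clock": time; "qpos": joint angles; "qd": joint speeds; "tau": joint torques, N m; "eef_pos": TCP position; "tool_rot": TCP orientation; "force": force on the tool from outside, world axes, zero at the start; "torque": the same for the moment, N m; "width": finger opening in mm; "gripper_force": force on a finger pad.
Only numpy, scipy, OpenCV 4.12 (cv2) and the standard library are available. Lean on these libraries where they do the work, as an engineer would, in place of code of your own. Each camera call takes 0.05 s, during which the arm holds its last target. There are 200 camera calls.

TASK

Lock the blue support ring to the arbor press: push the clevis pin gently home until its head bears on the ear of the lug, then take the hairpin clip out of the tool rail, feel its straight leg into the pin's cross hole without forcing it and push it down until the bow of the sprung leg has snapped round the shank. Let go of the clip, leave the pin home, and do not disturb the other parts on the bench.

Things in the scene. Friction and masses are not known exactly. Their poses are not given: they have to be found in the camera images.
- seat (a point): point fixed on the press, 90 mm above the worktop, on the axis of the steel clevis pin (shank 24 mm thick), where the centre of the pin's cross hole lies once the pin is home. z up; y along the pin from its free end to its head; x towards the press's column. With the pin home its last 14 mm stand free: hole centre 14 mm off the nearer ear, 14 mm from the pin's end
- pin (a joint): how far the clevis pin is drawn out, in m along +y of seat: 0 = home, head against the ear; 0.016 to 0.026 at the start, its cross hole then in the ear. Slides with about 4 N of friction, stops dead at 0. Cross hole 7 mm wide, 0.6 mm countersink, square through the shank, but the pin can roll in its bores and lies with the hole up to 40 degrees off upright, either way (not measured)
- pin_head (a point): middle of the flat outer face of the clevis pin's round head (38 mm across, 9 mm thick), on the pin's axis, 75 mm along +y from the cross hole; moves with the pin. Push it towards -y of seat. As the pin may be rolled, the upper mouth of the hole lies up to 8 mm to either side (x of seat) of the shank's top; some drag (0.04 N m): a tip caught in the mouth draws the pin round
- lug (a point): point fixed on the press: middle of the top of the lug that holds the pin, 19 mm above the pin's axis, 40 mm along +y from seat; axes as seat. Two round-topped 12 mm steel ears with the blue ring's tongue between them, in all 52 mm along y (26 mm each way) and 38 mm along x. The tongue runs on in +x to the ring, 117 mm away, 22 mm high. The ram's cap plate is 116 mm off in +x, 265 mm up
- press: green arbor press, 190 mm wide, 700 mm high with its lever, fixed; origin on the worktop under lug, axes as seat (front edge of the base 30 mm in -x, column beyond 280 mm in +x). The base's rim is 34 mm above the worktop, the lug's foot 46 mm, and under the free end of the pin there are 50 mm of air below its axis
- clip_coil (a point): centre of the double coil of the steel hairpin clip (5 mm wire): coil 25 mm across, 10 mm thick; pinch it across its flat faces (along y). z up along the legs, y the coil axis, x from straight to sprung leg. At the start it rests on a slot of the tool rail, coil centre 12.5 mm above the rail's top, legs hanging through, perhaps leaning up to 0.1 rad about y
- clip_seat (a point): point on the axis of the clip's straight leg (8 mm to -x of the coil's centre, 36 mm below it), abreast of the middle of the sprung leg's bow; when the clip is fitted it lies at seat. Below the bow the sprung leg closes to a throat about 5 mm clear of the straight leg's axis and flares out again, to 17 mm, at its end 74 mm below the coil
- clip_tip (a point): flat lower end (chamfered to 3 mm) of the clip's straight leg, 5 mm thick, 80.5 mm below the coil's centre, 44.5 mm below clip_seat: the lowest point of the clip. The sprung leg gives way sideways at the coil (about 1.8 N m/rad); pushing its throat over the shank takes about 10 N. The clip may go in either way round
- rail: aluminium tool rail, fixed, 200 mm long (y) and 60 mm wide (x), top 80 mm above the worktop; origin on the worktop under its middle. Three cross slots at y = -60, 0 and 60 mm, 34 mm by 7 mm: the clip hangs in any one of them, a dowel and a drift in the others
- dowel: headed steel dowel hanging in a slot of the rail, head 18 mm across and 8 mm high; origin under its head. Leave alone.
- drift: dark steel drift hanging in a slot of the rail, head 14 mm across and 17 mm high; origin under its head. Leave alone.
- bearing: polished steel ball bearing, 62 mm across, 16 mm high, lying flat; origin at its underside. Leave alone.
- bushing: bronze bushing, 40 mm across, 36 mm high, standing; origin at its underside. Leave alone.
- sleeve: steel press sleeve, 48 mm across, 45 mm high, standing; origin at its underside. Leave alone.
- rotor_hub: titanium rotor hub with an 88 mm flange, 40 mm high; origin at its underside. Leave alone.
- mandrel: steel press mandrel, 44 mm foot, 100 mm high, standing; origin at its underside. Leave alone.
Mind the look-alikes: they are no part of the job. What is shaped like the part that bears clip_coil but orange or red is not meant.

How it is judged (in metres and radians):
On the way, in this order (a step that is already met when the one before it is completed fails the run):
1. the clevis pin is home, its head within 1.5 mm of the ear (value of joint pin below 0.0015 m), for 0.2 s.
2. the clip's straight leg has gone through the pin: its tip is below the shank and its axis within 4 mm of the pin's centre (z of clip_tip in the frame of seat below -0.016 m and horizontal distance between clip_seat and seat below 0.004 m), for 0.05 s.
At the end, for the whole second after the job is handed in: The pin is home (head within 3 mm of the ear); the clip's bow is round the shank and its straight leg through the cross hole: clip_seat within 5 mm of seat, clip_tip over 30 mm below the pin's axis, coil axis within 0.2 rad of the pin's axis; the clip is let go and at rest (distance between clip_seat and seat below 0.005 m and z of clip_tip in the frame of seat below -0.03 m and angle between the y axis of clip_coil and the y axis of seat, either way round below 0.2 rad and value of joint pin below 0.003 m and linear speed of clip below 0.01 m/s); the robot touches nothing.
It fails at once if the pin is hit or shoved with more than 30 N (contact force between the arm and pin above 30 N).
It fails at once if the clip is forced against the pin with more than 30 N (contact force between clip and pin above 30 N).
It fails at once if the dowel or the drift is moved by more than 20 mm (distance of any of dowel, drift from where it was at the start of the episode above 0.02 m).
It fails at once if a part standing on the bench is moved by more than 20 mm (distance of any of bearing, bushing, sleeve, rotor_hub, mandrel from where it was at the start of the episode above 0.02 m).
It also fails if it takes over 67 s, if anything falls off the work surface, if the arm or the gripper's body presses on something with over 40 N, if the wrist force passes 120 N, or if a joint passes its speed limit or range.

## Working session

There is one attempt and no reset: what is moved stays moved. The work goes in short steps, Python scripts to look and compute and a tool call to move; the robot and the scene stay as the last step left them, time stands still between calls to the robot, and variables do not carry over. Pictures are saved under pics/ and viewed, at most 10 in all, crops included, and the job is handed in when it is done.

Besides the shell and the picture viewer there is one more tool, called after ">>>" as name([rows], argument=value, ...), one row to a line, values as JSON. step_arm: Moves the arm, as the interface text tells. Shift numbers are shares of 150 mm and turn numbers shares of 45 degrees, none past 1 either way. Its arguments: {"type":"object","properties":{"series":{"type":"array","items":{"type":"array","items":{"type":"array","items":{"type":"number","minimum":-1,"maximum":1}}}}},"required":["series"]}

```bash
mkdir -p pics
cat > h.py <<'E'
from cell import ctrl
import numpy as np, cv2
from scipy.spatial.transform import Rotation as Ro
def save(p,n): cv2.imwrite('pics/'+n+'.png',p['img'][:,:,::-1])
def ray(p,uv):
    d=np.array([(uv[0]-p['cx'])/p['fx'],(uv[1]-p['cy'])/p['fy'],1.]);R=np.array(p['R']);t=np.array(p['t'])
    return -R.T@t, R.T@d
def onz(p,uv,z):
    o,d=ray(p,uv); return o+d*(z-o[2])/d[2]
def tri(l):
    A=np.zeros((3,3));b=np.zeros(3)
    for p,uv in l:
        o,d=ray(p,uv);d/=np.linalg.norm(d);M=np.eye(3)-np.outer(d,d);A+=M;b+=M@o
    return np.linalg.solve(A,b)
def proj(p,X):
    c=np.array(p['R'])@np.asarray(X,float)+np.array(p['t']);return c[0]/c[2]*p['fx']+p['cx'],c[1]/c[2]*p['fy']+p['cy']
E
python3 - <<'E'
from h import *
np.set_printoptions(precision=1,suppress=True)
ps={}
for n in ['scene','side','wrist']:
    p=ctrl.get_image(n);save(p,n+'0');ps[n]=p
    print(n,p['fx'],-np.array(p['R']).T@np.array(p['t']))
    for th in ['clip_coil','pin_head','lug','seat','rail','press','dowel','drift','clip_tip','bearing','bushing','sleeve','rotor_hub','mandrel']:
        r=ctrl.recognise(p,th)
        print(th,[(np.round(d['centre']),round(d['score'],2)) for d in r[:3]])
s=ctrl.read_state();print(s)
cv2.imwrite('pics/both.png',np.vstack([ps['scene']['img'],ps['side']['img']])[:,:,::-1])
E
```

```text
scene 541.6889111736901 [1252.2  169.3  742.2]
clip_coil [(array([124., 242.]), 0.75), (array([388., 227.]), 0.73), (array([231., 177.]), 0.66)]
pin_head [(array([386., 224.]), 0.82)]
lug [(array([502., 279.]), 0.87)]
seat [(array([498., 276.]), 0.92), (array([292., 209.]), 0.58)]
rail [(array([200., 211.]), 0.75)]
press [(array([500., 278.]), 0.84)]
dowel []
drift [(array([212., 192.]), 0.57), (array([498., 277.]), 0.4)]
clip_tip [(array([123., 243.]), 0.68), (array([189., 182.]), 0.62), (array([231., 174.]), 0.53)]
bearing [(array([233., 177.]), 0.69), (array([228., 327.]), 0.64), (array([498., 275.]), 0.4)]
bushing [(array([264., 275.]), 0.88), (array([499., 277.]), 0.16)]
sleeve [(array([293., 209.]), 0.81)]
rotor_hub []
mandrel [(array([288., 162.]), 0.83)]
side 496.29267846034804 [ 239.6 -786.4  509.6]
clip_coil [(array([425., 323.]), 0.93), (array([279., 344.]), 0.61), (array([277., 254.]), 0.56)]
pin_head [(array([220., 166.]), 0.76), (array([311., 258.]), 0.49)]
lug [(array([196., 130.]), 0.68), (array([224., 165.]), 0.36), (array([223., 257.]), 0.35)]
seat [(array([197., 13
[... 844 characters left out ...]

press [(array([199.,  53.]), 0.85)]
dowel []
drift [(array([211., 385.]), 0.61), (array([ 29., 311.]), 0.23)]
clip_tip []
bearing [(array([401., 250.]), 0.63)]
bushing [(array([287., 251.]), 0.71)]
sleeve [(array([111., 262.]), 0.85)]
rotor_hub [(array([ 52., 189.]), 0.64)]
mandrel [(array([ 31., 310.]), 0.88)]
{'clock': 2.25, 'qpos': array([-0.1,  0.6,  0. ,  1.5, -0. ,  1. , -0. ]), 'qd': array([ 0.,  0.,  0.,  0., -0., -0.,  0.]), 'tau': array([  0. , -56.3,   1.2, -19.4,   0. ,   0. ,  -0. ]), 'eef_pos': array([650. ,  -0. , 231.3]), 'tool_rot': array([-3.1, -0. ,  1.6]), 'force': array([ 0.7, -0.6,  0. ]), 'torque': array([0., 0., 0.]), 'gripper_force': 0.0, 'width': 85.27004264930581}
```

View pics/scene0.png

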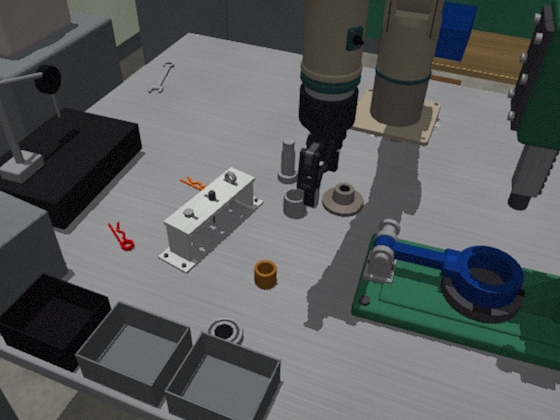

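View pics/side0.png

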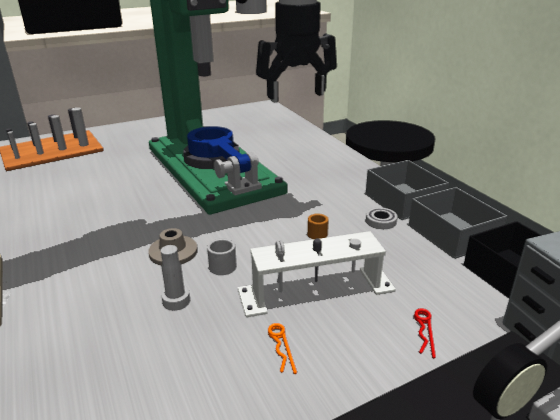

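The scene view shows the steel clip at about (231,177) in the rail's far-end slot. Look-alikes are the red clip at (122,240) and the orange clip at (195,185), both lying on the bench. In the side view the steel clip is at (280,247), the orange at (278,330) and the red at (424,318). I choose the steel one in the rail slot. The pin head is at scene (388,228) and side (221,167).

Run:
```python
import cv2,numpy as np
s=cv2.imread('pics/scene0.png');d=cv2.imread('pics/side0.png');w=cv2.imread('pics/wrist0.png')
z=lambda i,c,r,w,h:cv2.resize(i[r:r+h,c:c+w],(400,300),interpolation=cv2.INTER_CUBIC)
a=np.vstack([np.hstack([z(s,155,155,120,90),z(s,350,205,120,90)]),np.hstack([z(d,235,215,160,120),z(d,190,130,120,90)])])
cv2.imwrite('pics/c1.png',a)
```

```text
(no output)
```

View pics/c1.png

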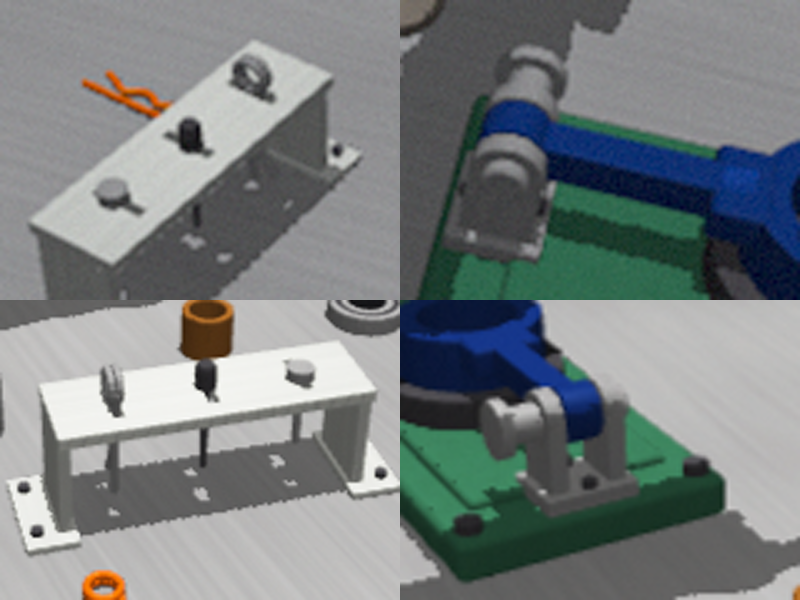

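View pics/wrist0.png

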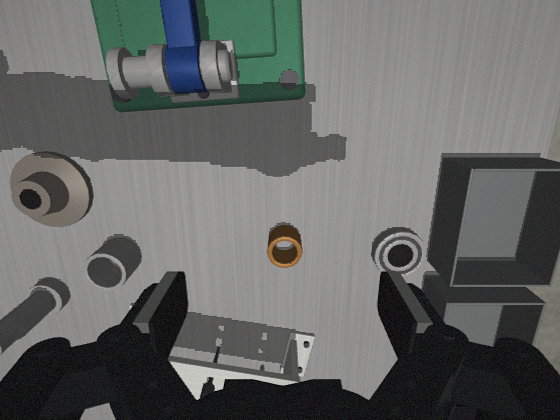

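The crop confirms it: the steel-grey double coil stands on the slot at the rail's far end, next to the black drift. The wrist view shows the pin, head at (118,71) and end at about (233,62).

Run:
```python
from h import *
np.set_printoptions(precision=1,suppress=True)
P={n:ctrl.get_image(n) for n in ['scene','side','wrist']}
S,D,W=P['scene'],P['side'],P['wrist']
print('wristcam fwd',np.array(W['R']))
def t(n,l):
    X=tri(l);print(n,X,[np.round(np.array(proj(p,X))-uv,1) for p,uv in l]);return X
lug=t('lug',[(S,(384.5,242)),(D,(244,158.5)),(W,(184,70))])
h=t('head',[(S,(391,227)),(D,(219,168)),(W,(116,71))])
e=t('pin end?',[(S,(382,257.5)),(W,(231,62))])
c=t('coil',[(S,(230.6,177.5)),(D,(279.8,249))])
dr=t('drift',[(S,(212,195)),(D,(317.4,246))])
dw=t('dowel',[(S,(188.6,212)),(D,(355,243))])
for n,X in (('coil',c),('drift',dr)):print(n,proj(W,X))
for a,b in ((h,lug),(c,dr),(c,dw)): print(np.linalg.norm((b-a)[:2]),np.degrees(np.arctan2(*(b-a)[1::-1])))
for n in ['bearing','bushing','sleeve','rotor_hub','mandrel']: 
  r=ctrl.recognise(W,n); print(n,onz(W,r[0]['centre'],40) if r else r)
```

```text
wristcam fwd [[ 1.  -0.   0. ]
 [-0.  -0.9  0.3]
 [ 0.  -0.3 -0.9]]
lug [577.1  98.8 102.3] [array([-2. ,  1.6]), array([-1.9, -1.3]), array([ 0.7, -0.1])]
head [522.1  99.1  91.6] [array([-1.7,  0.9]), array([-1.8, -1.1]), array([ 2.1, -0.5])]
pin end? [612.3 105.1 104.9] [array([-0.7, -0. ]), array([-0.4, -1.5])]
coil [ 505.7 -222.5   91.4] [array([-1. ,  0.7]), array([-1.4, -0.7])]
drift [ 563.5 -234.3   86.8] [array([-1.3,  0.7]), array([-1.7, -0.8])]
dowel [ 621.3 -251.8   85.1] [array([-1.1,  0.5]), array([-1.3, -0.5])]
coil (np.float64(149.62816455003937), np.float64(388.31102333630554))
drift (np.float64(204.43105064988728), np.float64(392.97354654731254))
54.99932680591464 -0.2955172158625902
59.04783023816691 -11.48879038172987
119.31957600642858 -14.198229522120567
bearing [779.3 -79.   40. ]
bushing [651.1 -84.1  40. ]
sleeve [460.7 -96.5  40. ]
rotor_hub [414.3  -8.9  40. ]
mandrel [573.6 117.8  40. ]
```

>>> step_arm([
  [[0, 0, 0, 0.1333, -0.1667, 0, 1], [0, 0, 0, 0.1333, -0.1667, 0, 1], [0, 0, 0, 0, 0, 0, 1], [0, 0, 0, 0, 0, 0, 1]],
])

```text
clock: 3.05
eef_pos: [600.1, 40.5, 231.7]
tool_rot: [3.141, 0.0, 1.572]
force: [0.3, 0.3, 1.4]
width: 28.4
gripper_force: 0.0
```

Run:
```python
from h import *
np.set_printoptions(precision=1,suppress=True)
S=ctrl.get_image('scene');D=ctrl.get_image('side')
print('ram',tri([(S,(518,205)),(D,(204,72))]))
W=ctrl.get_image('wrist');np.save('w1.npy',W,allow_pickle=True);save(W,'w1')
lug=proj(W,(577,99,102));print(lug,ctrl.read_state()['eef_pos'])
c,r=int(lug[0]),int(lug[1]);x0,y0=c-80,max(r-60,0);print(x0,y0)
cv2.imwrite('pics/w1c.png',cv2.resize(cv2.imread('pics/w1.png')[y0:y0+120,x0:x0+160],(800,600),interpolation=cv2.INTER_CUBIC))
```

```text
ram [565.2 275.3 238.8]
(np.float64(251.1897631853995), np.float64(122.85514718702831)) [600.9  38.9 231.4]
171 62
```

View pics/w1c.png

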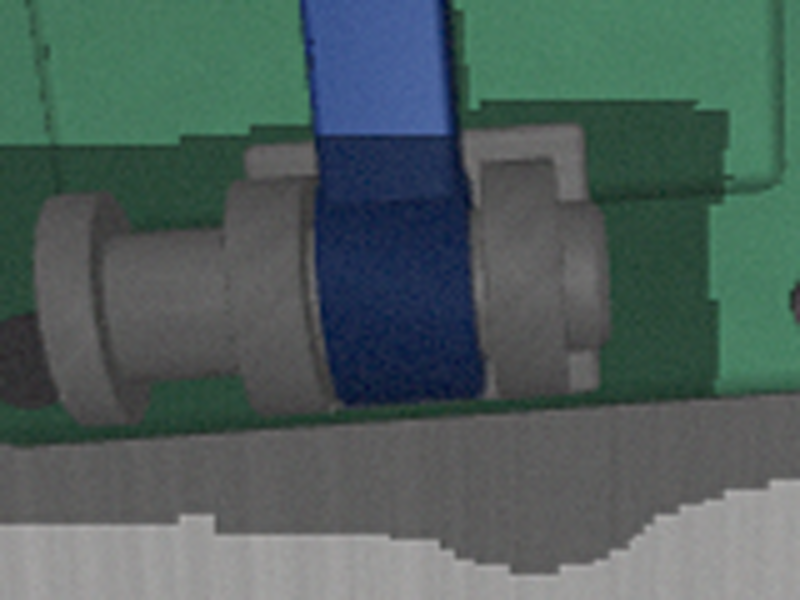

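Run:
```python
from h import *
np.set_printoptions(precision=1,suppress=True)
W=np.load('w1.npy',allow_pickle=True).item()
q=lambda u,v,z:print((u,v,z),onz(W,(171+u/5,62+v/5),z))
q(37,300,108);q(160,233,95);q(160,375,85);q(160,304,90);q(590,277,90);q(605,275,100)
q(229,290,109);q(555,270,109);q(315,170,90)
```

```text
(37, 300, 108) [521.4 100.2 108. ]
(160, 233, 95) [538.2 109.6  95. ]
(160, 375, 85) [534.1  86.   85. ]
(160, 304, 90) [536.2  98.1  90. ]
(590, 277, 90) [607.1 102.3  90. ]
(605, 275, 100) [609.3 103.3 100. ]
(229, 290, 109) [551.3 101.8 109. ]
(555, 270, 109) [601.4 104.6 109. ]
(315, 170, 90) [562.8 119.1  90. ]
```

>>> step_arm([
  [[0, 0, 0, 0.0967, -0.1833, 0, 1], [0, 0, 0, 0.0967, -0.1833, 0, 1], [0, 0, 0, 0.0967, -0.1833, 0, 1], [0, 0, 0, 0.0967, -0.1833, 0, 1], [0, 0, -0.0756, 0, 0, 0, 1], [0, 0, 0, 0, 0, 0.2483, 1], [0, 0, 0, 0, 0, 0.2483, 1], [0, 0, 0, 0, 0, 0.2483, 1], [0, 0, 0, 0, 0, 0.2483, 1], [0, 0, 0, 0, 0, 0, 1]],
])

```text
clock: 4.2
eef_pos: [487.5, 96.6, 78.4]
tool_rot: [-3.133, 0.002, 1.629]
force: [-1.2, 0.3, 0.4]
width: -0.1
gripper_force: 0.0
```

>>> step_arm([
  [[0, 0, 0, 0, 0.04, 0, 1], [0, 0, 0, 0, 0.03, 0, 1], [0, 0, 0, 0, 0.01, 0, 1], [0, 0, 0, 0, 0.01, 0, 1], [0, 0, 0, 0, 0.01, 0, 1], [0, 0, 0, 0, 0.01, 0, 1], [0, 0, 0, 0, 0.01, 0, 1], [0, 0, 0, 0, 0.01, 0, 1], [0, 0, 0, 0, 0.01, 0, 1]],
])

```text
clock: 5.1
eef_pos: [510.0, 99.2, 82.2]
tool_rot: [-3.14, 0.0, 1.63]
force: [-4.2, 0.4, 2.8]
width: 0.0
gripper_force: 2.1
```

>>> step_arm([
  [[0, 0, 0, 0, 0.01, 0, 1], [0, 0, 0, 0, 0.01, 0, 1], [0, 0, 0, 0, 0.01, 0, 1], [0, 0, 0, 0, 0.01, 0, 1], [0, 0, 0, 0, 0.01, 0, 1], [0, 0, 0, 0, 0.01, 0, 1], [0, 0, 0, 0, 0.01, 0, 1]],
])

```text
clock: 5.8
eef_pos: [521.6, 100.0, 82.3]
tool_rot: [-3.142, -0.0, 1.63]
force: [-3.8, 0.2, 1.7]
width: 0.1
gripper_force: 2.1
```

>>> step_arm([
  [[0, 0, 0, 0, 0.005, 0, 1], [0, 0, 0, 0, 0.005, 0, 1], [0, 0, 0, 0, 0.005, 0, 1], [0, 0, 0, 0, 0.005, 0, 1]],
])

```text
clock: 6.2
eef_pos: [524.5, 100.2, 82.3]
tool_rot: [-3.142, -0.0, 1.63]
force: [-3.9, -0.0, 2.0]
width: -0.3
gripper_force: 2.1
```

>>> step_arm([
  [[0, 0, 0, 0, 0.005, 0, 1], [0, 0, 0, 0, 0.005, 0, 1]],
])

```text
clock: 6.4
eef_pos: [526.0, 100.3, 82.3]
tool_rot: [-3.142, -0.0, 1.63]
force: [-4.7, 1.0, 2.1]
width: 0.3
gripper_force: 2.1
```

>>> step_arm([
  [[0, 0, 0, 0, 0.003, 0, 1], [0, 0, 0, 0, 0.003, 0, 1]],
])

```text
clock: 6.6
eef_pos: [526.9, 100.3, 82.4]
tool_rot: [3.142, -0.0, 1.63]
force: [-3.9, 0.4, 2.2]
width: 0.0
gripper_force: 2.0
```

>>> step_arm([
  [[0, 0, 0, 0, 0.003, 0, 1], [0, 0, 0, 0, 0.003, 0, 1]],
])

```text
clock: 6.8
eef_pos: [527.0, 100.3, 82.2]
tool_rot: [-3.14, -0.0, 1.63]
force: [-6.0, 1.6, 3.4]
width: -0.2
gripper_force: 3.1
```

>>> step_arm([
  [[0, 0, 0, 0, 0.003, 0, 1], [0, 0, 0, 0, 0.002, 0, 1], [0, 0, 0, 0, 0, 0, 1], [0, 0, 0, 0, 0, 0, 1]],
])

```text
clock: 7.2
eef_pos: [526.9, 100.3, 82.2]
tool_rot: [-3.139, 0.0, 1.63]
force: [-6.7, 0.6, 4.0]
width: 0.1
gripper_force: 3.5
```

>>> step_arm([
  [[0, 0, 0, 0, -0.1333, 0, 1], [0, 0, 0, 0, 0, -0.2267, 1], [0, 0, 0, 0, 0, -0.2267, 1], [0, 0, 0, -0.148, 0.2333, 0, 1], [0, 0, 0, -0.148, 0.2333, 0, 1], [0, 0, 0, -0.148, 0.2333, 0, 1], [0, 0, 0, 0, 0, 0, 1], [0, 0, 0, 0, 0, 0, 1]],
])

```text
clock: 8.0
eef_pos: [618.9, 37.6, 150.2]
tool_rot: [3.139, 0.001, 1.628]
force: [-0.9, 0.6, -0.6]
width: 0.2
gripper_force: 0.0
```

Run:
```python
from h import *
np.set_printoptions(precision=1,suppress=True)
W=ctrl.get_image('wrist');np.save('w2.npy',W,allow_pickle=True);save(W,'w2')
c,r=map(int,proj(W,(616,103,102)));x0,y0=c-60,max(r-45,0);print(c,r,x0,y0,ctrl.read_state()['eef_pos'],-np.array(W['R']).T@np.array(W['t']))
cv2.imwrite('pics/w2c.png',cv2.resize(cv2.imread('pics/w2.png')[y0:y0+90,x0:x0+120],(800,600),interpolation=cv2.INTER_CUBIC)*1)
```

```text
282 124 222 79 [617.6  38.8 150.1] [614.2 119.6 292.3]
```

View pics/w2c.png

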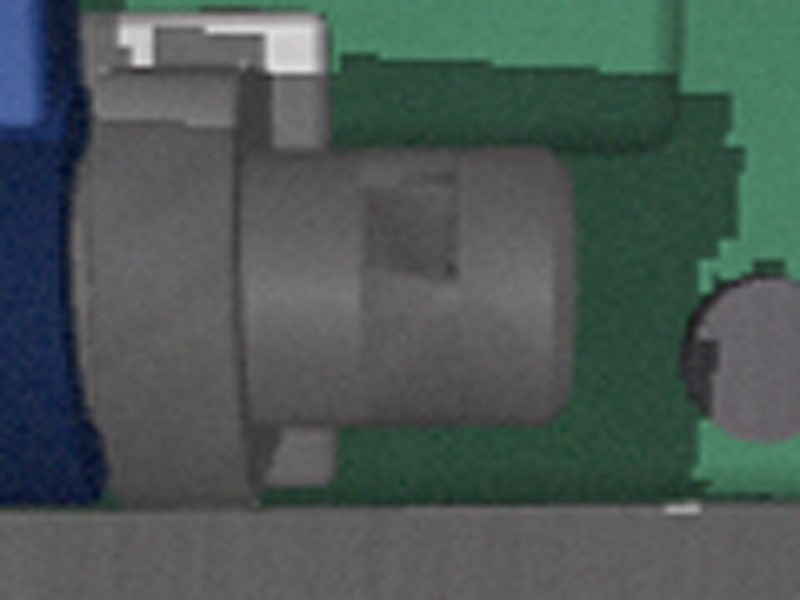

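```bash
cat > cyl.py <<'E'
from h import *
np.set_printoptions(precision=2,suppress=True)
W=np.load('w2.npy',allow_pickle=True).item()
f=lambda u,v:(222+u/6.667,79+v/6.667)
# axis from silhouette: centre line at z 90
for u in (300,520):
    for v in (148,287,425): print(u,v,onz(W,f(u,v),90))
# pin end & ear outer face
print('end',onz(W,f(575,290),100),'ear',onz(W,f(240,290),109))
th=np.radians(3.4);a=np.array([np.cos(th),np.sin(th),0])
A0=np.array([616.3,102.9,90.])
import sys
if len(sys.argv)>1:A0[1]=float(sys.argv[1])
for u,v in ((410,176),(410,185),(410,278),(362,235),(458,235)):
    o,d=ray(W,f(u,v));o=o-A0;op=o-a*(o@a);dp=d-a*(d@a)
    A,B,C=dp@dp,2*op@dp,op@op-144
    D=B*B-4*A*C;s=(-B-np.sqrt(max(D,0)))/2/A;X=o+s*d
    print(u,v,'along',X@a,'roll',np.degrees(np.arctan2(X@np.array([-a[1],a[0],0]),X[2])))
E
python3 cyl.py
```

```text
300 148 [606.23 114.74  90.  ]
300 287 [606.72 103.04  90.  ]
300 425 [607.23  90.97  90.  ]
520 148 [625.25 115.81  90.  ]
520 287 [626.11 104.13  90.  ]
520 425 [627.    92.08  90.  ]
end [630.15 104.91 100.  ] ear [602.64 104.09 109.  ]
410 176 along 0.12950840848053166 roll 58.83340085660241
410 185 along 0.12160187418924288 roll 52.9591184085733
410 278 along 0.07922320798896483 roll 11.250742569250004
362 235 along -3.893659635013045 roll 28.524106616107698
458 235 along 4.080024045681735 roll 28.395104130067754
```

>>> step_arm([
  [[0, 0, 0, -0.278, -0.123, 0, 0.5], [0, 0, 0, -0.278, -0.123, 0, 0.5], [0, 0, 0, -0.278, -0.123, 0, 0.5], [0, 0, 0, -0.278, -0.123, 0, 0.5], [0, 0, 0, -0.278, -0.123, 0, 0.5], [0, 0, 0, -0.278, -0.123, 0, 0.5], [0, 0, 0, -0.278, -0.123, 0, 0.5], [0, 0, 0.13, 0, 0, 0, 0.5], [0, 0, 0.13, 0, 0, 0, 0.5], [0, 0, 0.13, 0, 0, 0, 0.5], [0, 0, 0, 0, 0, 0, 0.5], [0, 0, 0, 0, 0, 0, 0.5]],
])

```text
clock: 9.25
eef_pos: [505.8, -259.1, 150.5]
tool_rot: [3.141, -0.0, 1.328]
force: [-0.1, 0.3, -0.1]
width: 42.7
gripper_force: 0.0
```

Run:
```python
from h import *
np.set_printoptions(precision=1,suppress=True)
W=ctrl.get_image('wrist');np.save('w3.npy',W,allow_pickle=True);save(W,'w3')
s=ctrl.read_state();print(s['eef_pos'],s['tool_rot'],s['width'],-np.array(W['R']).T@np.array(W['t']))
for X in ((505.7,-222.5,91.4),(563.5,-234.3,86.8)):print(proj(W,X))
c,r=map(int,proj(W,(520,-226,91)));x0,y0=max(c-100,0),max(r-75,0);print(x0,y0)
cv2.imwrite('pics/w3c.png',cv2.resize(cv2.imread('pics/w3.png')[y0:y0+150,x0:x0+200],(800,600),interpolation=cv2.INTER_CUBIC))
```

```text
[ 505.8 -259.4  150.5] [ 3.1 -0.   1.3] 42.52584988638912 [ 525.9 -179.5  292.6]
(np.float64(266.9465888891839), np.float64(173.49008910706172))
(np.float64(361.4300014407084), np.float64(167.90281989684692))
190 98
```

View pics/w3c.png

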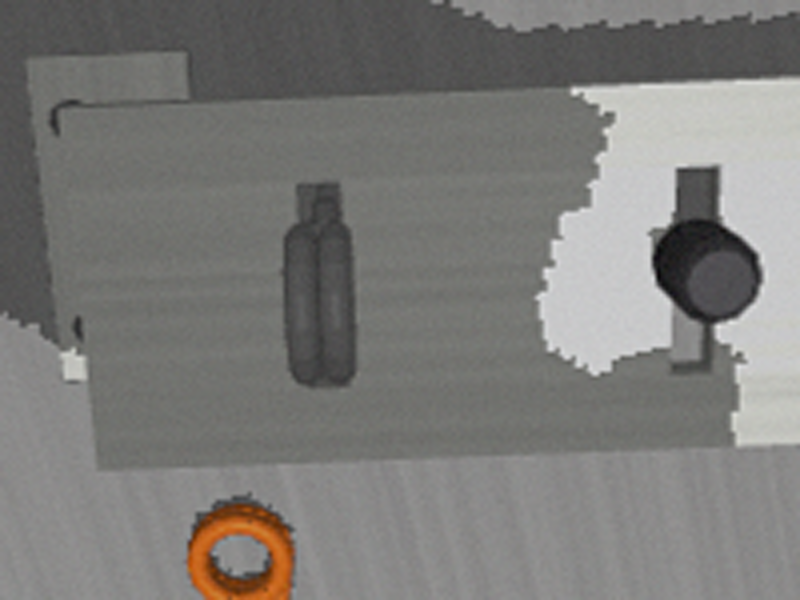

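Run:
```python
from h import *
np.set_printoptions(precision=1,suppress=True)
W=np.load('w3.npy',allow_pickle=True).item();s=ctrl.read_state()
R=Ro.from_euler('xyz',s['tool_rot']).as_matrix()
for u,v,z in ((320,304,93),(320,304,98),(320,220,93),(320,388,93),(284,304,95),(356,304,95),(697,170,80),(692,373,80),(297,183,80),(340,183,80)):
    X=onz(W,(190+u/4,98+v/4),z);print(u,v,z,X,R.T@(X-s['eef_pos']))
```

```text
320 304 93 [ 507.6 -222.9   93. ] [35.8 -7.1 57.5]
320 304 98 [ 508.  -221.8   98. ] [36.9 -6.9 52.5]
320 220 93 [ 510.8 -210.5   93. ] [48.6 -7.  57.5]
320 388 93 [ 504.2 -235.9   93. ] [22.4 -7.3 57.5]
284 304 95 [ 502.5 -221.2   95. ] [ 36.2 -12.5  55.5]
356 304 95 [ 513.  -223.8   95. ] [36.2 -1.6 55.5]
697 170 80 [ 569.4 -219.2   80. ] [54.3 52.  70.5]
692 373 80 [ 563.1 -251.9   80. ] [21.1 53.8 70.5]
297 183 80 [ 507.8 -206.    80. ] [ 52.3 -11.   70.5]
340 183 80 [ 514.4 -207.6   80. ] [52.3 -4.2 70.5]
```

>>> step_arm([
  [[0, 0, -0.044, 0, 0, 0, 0.5], [0, 0, 0, 0.119, -0.0195, 0, 0.5], [0, 0, 0, 0.119, -0.0195, 0, 0.5], [0, 0, 0, 0, 0, 0.18, 0.5], [0, 0, 0, 0, 0, 0.18, 0.5], [0, 0, 0, 0, 0, 0.05, 0.5], [0, 0, 0, 0, 0, 0.033, 0.5], [0, 0, 0, 0, 0, 0, 0.5], [0, 0, 0, 0, 0, 0, 0.5]],
])

```text
clock: 10.2
eef_pos: [508.2, -224.5, 84.8]
tool_rot: [3.14, 0.0, 1.359]
force: [0.3, -0.4, 1.2]
width: 42.9
gripper_force: 0.0
```

Run:
```python
from h import *
s=ctrl.read_state();R=Ro.from_euler('xyz',s['tool_rot']).as_matrix()
print(s['eef_pos'],s['tool_rot'],R.T@(np.array([507.6,-222.9,92.5])-s['eef_pos']))
```

```text
[ 508.15715415 -224.46349358   84.78037474] [3.13994455e+00 2.42705761e-04 1.35852977e+00] [ 1.40914968 -0.86131562 -7.72139752]
```

>>> step_arm([
  [[0, 0, 0, 0.009, -0.006, 0.006, 0.5], [0, 0, 0, 0, 0, 0, 1], [0, 0, 0, 0, 0, 0, 1], [0, 0, 0, 0, 0, 0, 1], [0, 0, 0, 0, 0, 0, 1], [0, 0, 0, 0, 0, 0, 1], [0, 0, 0, 0, 0, 0, 1]],
])

```text
clock: 10.9
eef_pos: [507.1, -222.6, 83.3]
tool_rot: [3.141, -0.0, 1.358]
force: [-0.3, 1.3, 4.6]
width: 8.4
gripper_force: 60.5
```

>>> step_arm([
  [[0, 0, 0, 0, 0, -0.08, 1], [0, 0, 0, 0, 0, -0.18, 1], [0, 0, 0, 0, 0, -0.25, 1], [0, 0, 0, 0, 0, -0.257, 1], [0, 0, 0, 0, 0, 0, 1], [0, 0, 0, 0, 0, 0, 1]],
])

```text
clock: 11.5
eef_pos: [507.2, -222.7, 199.1]
tool_rot: [3.14, 0.0, 1.358]
force: [-0.3, -0.1, -1.7]
width: 8.7
gripper_force: 60.1
```

Run:
```python
from h import *
np.set_printoptions(precision=1,suppress=True)
P={n:ctrl.get_image(n) for n in ('wrist','side','scene')}
W=P['wrist'];np.save('w4.npy',P,allow_pickle=True)
s=ctrl.read_state();R=Ro.from_euler('xyz',s['tool_rot']).as_matrix();T=s['eef_pos'];print(T,s['tool_rot'],s['width'])
coil=T+R@[0,0,-9];tip=coil+R@[-8,0,80.5]
out=[]
for n,p in P.items():
    a,b=proj(p,coil),proj(p,tip);print(n,a,b)
    m=(np.array(a)+b)/2;k=3;w,h=(133,150) if n!='wrist' else (133,150)
    x0,y0=int(m[0]-66),int(max(m[1]-75,0));y0=min(y0,270);print(x0,y0)
    out.append(cv2.resize(p['img'][y0:y0+150,x0:x0+133],(266*1,300)))
cv2.imwrite('pics/w4.png',cv2.resize(np.hstack(out),None,fx=1,fy=1,interpolation=cv2.INTER_CUBIC)[:,:,::-1])
```

```text
[ 505.9 -222.1  196.9] [-3.1 -0.   1.4] 8.598760300154144
wrist (np.float64(278.4745857251899), np.float64(280.39791910960867)) (np.float64(279.1260486914906), np.float64(229.23599835103033))
212 179
side (np.float64(277.65085050397636), np.float64(179.76363022942365)) (np.float64(279.35405807057293), np.float64(231.7103512327043))
212 130
scene (np.float64(227.29111471430832), np.float64(128.3340856639236)) (np.float64(225.85254430109353), np.float64(162.72572291796183))
160 70
```

View pics/w4.png

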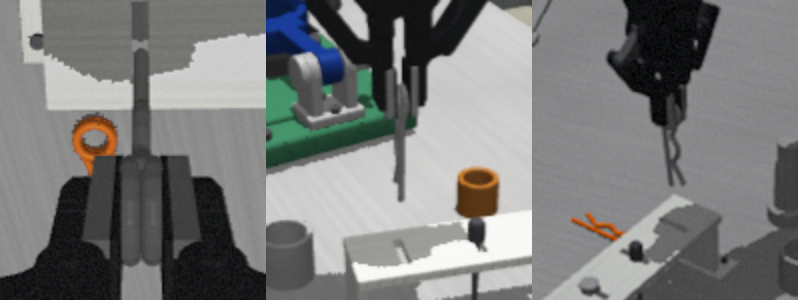

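Run:
```python
from h import *
np.set_printoptions(precision=1,suppress=True)
P=np.load('w4.npy',allow_pickle=True).item();W=P['wrist'];S=P['scene']
s=ctrl.read_state();R=Ro.from_euler('xyz',s['tool_rot']).as_matrix();T=s['eef_pos']
for dg in (-4,-2,0,2,4,6,8):
    th=np.radians(dg)  # + : tip towards tool +x
    M=np.array([[np.cos(th),0,np.sin(th)],[0,1,0],[-np.sin(th),0,np.cos(th)]])
    f=lambda x,z:T+R@(np.array([0,0,-9.])+M@np.array([x,0,z]))
    print(dg,'W sprung end',proj(W,f(9,74)),'W tip',proj(W,f(-8,80.5)),'S coil',proj(S,f(0,0)),'tip',proj(S,f(-8,80.5)),'spr',proj(S,f(9,74)))
# print gray profiles: wrist column band along legs, scene rows
g=cv2.cvtColor(W['img'],cv2.COLOR_RGB2GRAY);print(g[190:262,279:286].mean(1).round())
g=cv2.cvtColor(S['img'],cv2.COLOR_RGB2GRAY)
for r in range(128,170,2):print(r,g[r,220:246])
```

```text
-4 W sprung end (np.float64(279.03066967751494), np.float64(216.3852210495744)) W tip (np.float64(279.1517498473155), np.float64(237.03808517363038)) S coil (np.float64(227.29111471430832), np.float64(128.3340856639236)) tip (np.float64(223.54857066071946), np.float64(161.40150806396724)) spr (np.float64(230.58503880909907), np.float64(162.29783466616553))
-2 W sprung end (np.float64(279.01502171700395), np.float64(212.82537409428042)) W tip (np.float64(279.13919642216234), np.float64(233.12703397566162)) S coil (np.float64(227.29111471430832), np.float64(128.3340856639236)) tip (np.float64(224.69804854128276), np.float64(162.08245424174098)) spr (np.float64(231.65908120730975), np.float64(162.69365238309393))
0 W sprung end (np.float64(278.99876763593716), np.float64(209.28938158421295)) W tip (np.float64(279.1260486914906), np.float64(229.23599835103033)) S coil (np.float64(227.29111471430832), np.float64(128.3340856639236)) tip (np.float64(225.85254430109353), np.float64(162.72572291796183)) spr (np.float64(232.7306041904728), np.float64(163.05039366121434))
2 W sprung end (np.flo
[... 3406 characters left out ...]

 135 136 138 140 140 139 139 141]
158 [137 132 136 137 136 140 139 117  76  52 110 142 115  76  65  98 129 139
 137 140 133 138 137 133 135 136]
160 [139 140 137 138 138 138 141 125  86  60  88 129 142 118  76  72  96 126
 141 136 134 136 135 139 137 139]
162 [135 139 134 141 137 137 137 136 106  64  85 124 137 132 106  85 110 134
 138 134 141 136 134 140 138 136]
164 [139 138 139 139 136 134 135 134 135 136 137 138 136 136 137 136 139 141
 137 135 137 136 133 137 134 136]
166 [135 140 137 138 138 139 142 137 137 134 138 135 134 136 135 136 133 138
 138 136 134 137 137 137 136 138]
168 [133 138 133 136 136 138 134 133 144 165 185 194 183 175 166 150 138 133
 136 137 134 138 137 133 136 136]
```

```bash
cat > plan.py <<'E'
from h import *
np.set_printoptions(precision=1,suppress=True)
SEAT=np.array([616.4,103.4,90.]);YAW=np.radians(93.3)
TIP=np.array([-3.2,0,71.8])
def Rt(phi): return Ro.from_euler('xyz',[np.pi,0,YAW]).as_matrix()@Ro.from_euler('y',phi,degrees=True).as_matrix()
def tcp(tip,phi): return np.array(tip)-Rt(phi)@TIP
E
python3 - <<'E'
from plan import *
S=ctrl.get_image('scene');print('cap',proj(S,(570,217,374)),proj(S,(570,217,265)))
s=ctrl.read_state();R=Ro.from_euler('xyz',s['tool_rot']).as_matrix();T=s['eef_pos']
phi=-11.4
tip=SEAT+[-.4,6,12*np.cos(.52)+14]
g=tcp(tip,phi);print('tip',tip,'tcp',g,'leg dir',Rt(phi)@[np.sin(np.radians(3.4)),0,np.cos(np.radians(3.4))])
print('now',T,'shift in tool axes now',R.T@(g-T))
E
python3 cyl.py 103.4 | tail -5
```

```text
cap (np.float64(503.2694319717204), np.float64(116.85616523239442)) (np.float64(480.9420475944869), np.float64(182.622231830271))
tip [616.  109.4 114.4] tcp [615.  126.7 184.2] leg dir [ 0.  -0.1 -1. ]
now [ 506.  -222.1  196.7] shift in tool axes now [363.9  33.1  12.6]
410 176 along 0.09510770597946452 roll 54.69447799219348
410 185 along 0.08807310394525399 roll 49.32663121789145
410 278 along 0.04900436154819899 roll 8.862381076456249
362 235 along -3.9197506224240755 roll 25.921140966907277
458 235 along 4.043599202019123 roll 25.794867283809015
```

Run:
```python
from h import *
np.set_printoptions(precision=1,suppress=True)
S=ctrl.get_image('scene');D=ctrl.get_image('side')
X=tri([(S,(518,205)),(D,(204,72))]);print(X,proj(S,X),proj(D,X))
for q in ((570,217,265),(570,217,374),(575,217,100)):print(q,proj(S,q),proj(D,q))
W=np.load('w1.npy',allow_pickle=True).item()
for p,u in((S,(490,272)),(D,(211,140))):print(onz(p,u,100))
```

```text
[565.2 275.3 238.8] (np.float64(517.9965562404159), np.float64(205.00426218151244)) (np.float64(203.9976605877269), np.float64(71.99719903557488))
(570, 217, 265) (np.float64(480.9420475944869), np.float64(182.622231830271)) (np.float64(213.96690017072603), np.float64(65.18617756678245))
(570, 217, 374) (np.float64(503.2694319717204), np.float64(116.85616523239442)) (np.float64(209.82218454388897), np.float64(8.85693167004996))
(575, 217, 100) (np.float64(453.57215164096135), np.float64(263.94409023601594)) (np.float64(221.5721962979169), np.float64(139.59101072045107))
[569.8 274.  100. ]
[553.  225.5 100. ]
```

Run:
```python
from plan import *
s=ctrl.read_state();R=Ro.from_euler('xyz',s['tool_rot']).as_matrix();T=s['eef_pos']
phi=-5
tip=SEAT+[-.4,6,10.4+14]
g=tcp(tip,phi);print('tip',tip,'tcp',g)
print('now',T,'shift in tool axes now',R.T@(g-T))
```

```text
tip [616.  109.4 114.4] tcp [615.5 118.8 185.6]
now [ 506.2 -222.2  196.9] shift in tool axes now [356.4  34.9  11.3]
```

>>> step_arm([
  [[0, 0, 0, 0.264, 0.0259, 0, 1], [0, 0, 0, 0.264, 0.0259, 0, 1], [0, 0, 0, 0.264, 0.0259, 0, 1], [0, 0, 0, 0.264, 0.0259, 0, 1], [0, 0, 0, 0.264, 0.0259, 0, 1], [0, 0, 0, 0.264, 0.0259, 0, 1], [0, 0, 0, 0.264, 0.0259, 0, 1], [0, 0, 0, 0.264, 0.0259, 0, 1], [0, 0, -0.1722, 0, 0, 0, 1], [0, 0, -0.1722, 0, 0, 0, 1], [0, -0.111, 0, 0, 0, 0, 1], [0, 0, 0, 0, 0, 0, 1]],
])

```text
clock: 13.0
eef_pos: [603.4, 84.0, 196.9]
tool_rot: [-3.14, 0.086, 1.633]
force: [0.0, 1.5, -0.9]
width: 8.5
gripper_force: 60.0
```

Run:
```python
from plan import *
s=ctrl.read_state();R=Ro.from_euler('xyz',s['tool_rot']).as_matrix();T=s['eef_pos']
phi=-5
g=tcp(SEAT+[-.4,6,10.4+14],phi);print('err in tool',R.T@(g-T),Ro.from_matrix(R.T@Rt(phi)).as_rotvec(degrees=True),s['force'],s['clock'])
```

```text
err in tool [34.8 14.2  8.3] [-0.1 -0.1  0.3] [ 0.   1.5 -0.9] 13.0
```

>>> step_arm([
  [[0, 0, 0, 0.116, 0.047, 0, 1], [0, 0, 0, 0.116, 0.047, 0, 1], [0, 0, 0, 0, 0, 0.055, 1], [0, 0, 0, 0, 0, 0, 1], [0, 0, 0, 0, 0, 0, 1], [0, 0, 0, 0, 0, 0, 1]],
])

```text
clock: 13.6
eef_pos: [616.2, 114.3, 186.8]
tool_rot: [-3.141, 0.088, 1.627]
force: [-0.1, -0.2, -0.2]
width: 8.6
gripper_force: 60.0
```

Run:
```python
from plan import *
P={n:ctrl.get_image(n) for n in ('scene','wrist','side')};np.save('w5.npy',P,allow_pickle=True)
s=ctrl.read_state();R=Ro.from_euler('xyz',s['tool_rot']).as_matrix();T=s['eef_pos'];print(T)
tip=T+R@TIP;print('tip est',tip)
out=[]
for n,(w,h,k) in {'scene':(57,86,7),'wrist':(57,86,7)}.items():
    p=P[n];a=proj(p,tip);m=proj(p,SEAT+[0,6,10.4]);print(n,a,m,proj(p,SEAT))
    x0,y0=int(a[0]-w//2),int(a[1]-45);print(x0,y0)
    out.append(cv2.resize(p['img'][y0:y0+h,x0:x0+w],(w*7,h*7-2),interpolation=cv2.INTER_CUBIC))
cv2.imwrite('pics/w5.png',cv2.convertScaleAbs(np.hstack(out)[:,:,::-1],alpha=1.5))
```

```text
[616.3 114.8 187.1]
tip est [616.9 105.4 115.9]
scene (np.float64(381.77501027638556), np.float64(254.6453392457188)) (np.float64(382.88166308707156), np.float64(261.78579350741944)) (np.float64(378.38374427159476), np.float64(265.09462715306074))
353 209
wrist (np.float64(281.88426608184045), np.float64(223.86266065431568)) (np.float64(281.54434630195175), np.float64(209.23824213641274)) (np.float64(281.1236479740454), np.float64(210.82422438550253))
253 178
```

View pics/w5.png

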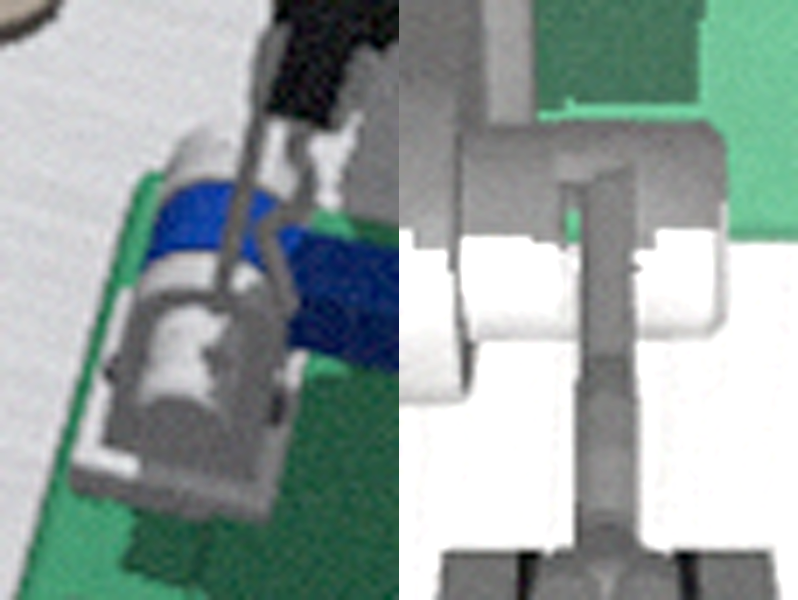

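Run:
```python
from plan import *
P=np.load('w5.npy',allow_pickle=True).item();W=P['wrist'];S=P['scene']
s=ctrl.read_state();R=Ro.from_euler('xyz',s['tool_rot']).as_matrix();T=s['eef_pos'];print(T,R.T@(-np.array(W['R']).T@np.array(W['t'])-T))
for dg in (2,3.4,5,6):
    th=np.radians(dg);M=np.array([[np.cos(th),0,np.sin(th)],[0,1,0],[-np.sin(th),0,np.cos(th)]])
    f=lambda x,z,y=0:T+R@(np.array([0,0,-9.])+M@np.array([x,y,z]))
    print(dg,'W spr',proj(W,f(9,74)),proj(W,f(11.5,74)),proj(W,f(11.5,74,3)),'tip',proj(W,f(-8,80.5)),'S tip',proj(S,f(-8,80.5)),'S spr',proj(S,f(9,74)),'S leg',proj(S,f(-8,20)),f(-8,80.5))
g=cv2.cvtColor(W['img'],cv2.COLOR_RGB2GRAY)
for r in range(196,216):print(r,g[r,268:300])
```

```text
[616.3 114.8 187.1] [  81.8    0.3 -141.9]
2 W spr (np.float64(281.8438305713951), np.float64(206.8488718206195)) (np.float64(281.83824592421126), np.float64(203.25170915835406)) (np.float64(286.45501363119905), np.float64(203.24690401322118)) tip (np.float64(281.8881623615885), np.float64(226.5834398648489)) S tip (np.float64(380.5869967557812), np.float64(254.24007454274192)) S spr (np.float64(391.808541288874), np.float64(254.44923585397655)) S leg (np.float64(388.3054164788867), np.float64(227.2947237665003)) [617.  103.4 116.1]
3.4 W spr (np.float64(281.83946303151856), np.float64(204.3835970343117)) (np.float64(281.83375234155216), np.float64(200.79496618512252)) (np.float64(286.47017642110694), np.float64(200.79013736621056)) tip (np.float64(281.88432954569396), np.float64(223.8609381516214)) S tip (np.float64(381.76320629578584), np.float64(254.65681088203792)) S spr (np.float64(392.95265599621024), np.float64(254.66380450684116)) S leg (np.float64(388.5938865408634), np.float64(227.46992952035745)) [616.9 105.3 115.8]
5 W spr (np.float64(281.8343695999986), np.float64(201.58
[... 2841 characters left out ...]
 116 119 115 108 108 135]
211 [112 117 115 114 101 103 105  98  88 101  94  73  80  89  85  89  90  88
  88 110 107 135 199 194 191 189 187 187 187 170 140 131]
212 [189 190 192 176 116 116 117 105  98 100  97  74  82  87  88  87  91  87
  91 108 105 131 196 194 198 192 190 190 192 169 140 139]
213 [192 194 195 194 198 198 195 157 103 145 136  73  82  87  90  87  92  86
  99 123 119 136 193 193 197 201 196 198 196 176 140 147]
214 [201 202 199 198 198 198 197 175 162 156 143  71  81  87  88  91  89  86
 132 194 196 191 195 196 199 201 205 205 204 179 139 144]
215 [213 208 211 210 210 213 207 174 159 168 161  70  81  83  92  90  89  88
 124 184 193 195 198 198 203 203 208 214 211 188 137 146]
```

>>> step_arm([
  [[0, 0, 0, 0.01, -0.0073, 0, 1], [0, 0, 0, 0.0023, 0, 0.0266, 1], [0, 0, 0, 0.0023, 0, 0.0266, 1], [0, 0, 0, 0.0017, 0, 0.02, 1], [0, 0, 0, 0.0006, 0, 0.0066, 1], [0, 0, 0, 0, 0, 0, 1]],
])

```text
clock: 14.35
eef_pos: [614.8, 116.7, 174.3]
tool_rot: [-3.141, 0.087, 1.629]
force: [-0.5, -0.0, -0.4]
width: 8.3
gripper_force: 60.0
```

>>> step_arm([
  [[0, 0, 0, 0.0006, 0, 0.0066, 1], [0, 0, 0, 0.0006, 0, 0.0066, 1], [0, 0, 0, 0, 0, 0, 1]],
])

```text
clock: 14.65
eef_pos: [614.9, 116.7, 172.6]
tool_rot: [-3.141, 0.087, 1.629]
force: [-0.8, 0.6, -0.2]
width: 8.7
gripper_force: 60.0
```

>>> step_arm([
  [[0, 0, 0, 0.0006, 0, 0.0066, 1], [0, 0, 0, 0.0006, 0, 0.0066, 1], [0, 0, 0, 0, 0, 0, 1]],
])

```text
clock: 14.95
eef_pos: [614.9, 116.8, 170.5]
tool_rot: [-3.141, 0.087, 1.629]
force: [-0.0, 0.1, -0.4]
width: 8.5
gripper_force: 60.0
```

>>> step_arm([
  [[0, 0, 0, 0.0006, 0, 0.0066, 1], [0, 0, 0, 0.0006, 0, 0.0066, 1], [0, 0, 0, 0, 0, 0, 1]],
])

```text
clock: 15.25
eef_pos: [614.9, 116.7, 168.5]
tool_rot: [-3.141, 0.087, 1.629]
force: [-0.7, -0.6, 0.4]
width: 8.5
gripper_force: 60.0
```

>>> step_arm([
  [[0, 0, 0, 0.0006, 0, 0.0066, 1], [0, 0, 0, 0.0006, 0, 0.0066, 1], [0, 0, 0, 0, 0, 0, 1]],
])

```text
clock: 15.55
eef_pos: [614.8, 116.8, 166.5]
tool_rot: [-3.141, 0.087, 1.629]
force: [-0.5, 0.3, 1.1]
width: 8.5
gripper_force: 60.0
```

>>> step_arm([
  [[0, 0, 0, 0.0006, 0, 0.0066, 1], [0, 0, 0, 0.0006, 0, 0.0066, 1], [0, 0, 0, 0, 0, 0, 1]],
])

```text
clock: 15.85
eef_pos: [615.1, 116.5, 164.7]
tool_rot: [3.142, 0.087, 1.629]
force: [-0.0, -1.4, -0.6]
width: 8.4
gripper_force: 60.0
```

>>> step_arm([
  [[0, 0, 0, -0.006, 0, 0.0072, 1], [0, 0, 0, -0.006, 0, 0.0072, 1], [0, 0, 0, 0, 0, 0, 1]],
])

```text
clock: 16.15
eef_pos: [615.4, 115.5, 162.9]
tool_rot: [3.141, 0.086, 1.629]
force: [0.9, 1.3, 1.2]
width: 8.5
gripper_force: 60.3
```

>>> step_arm([
  [[0, 0, 0, -0.006, 0, 0.0072, 1], [0, 0, 0, -0.006, 0, 0.0072, 1], [0, 0, 0, 0, 0, 0, 1]],
])

```text
clock: 16.45
eef_pos: [615.8, 114.7, 161.5]
tool_rot: [3.14, 0.085, 1.63]
force: [0.1, 3.3, 5.2]
width: 8.2
gripper_force: 60.8
```

>>> step_arm([
  [[0, 0, 0, -0.0066, 0, 0.002, 1], [0, 0, 0, -0.0066, 0, 0.002, 1], [0, 0, 0, 0, 0, 0, 1], [0, 0, 0, 0, 0, 0, 1]],
])

```text
clock: 16.85
eef_pos: [615.8, 112.0, 160.4]
tool_rot: [3.14, 0.086, 1.63]
force: [1.4, 6.0, 0.9]
width: 8.6
gripper_force: 60.3
```

>>> step_arm([
  [[0, 0, 0, 0.0006, 0, 0.0066, 1], [0, 0, 0, 0.0006, 0, 0.0066, 1], [0, 0, 0, 0, 0, 0, 1]],
])

```text
clock: 17.15
eef_pos: [615.0, 110.9, 157.8]
tool_rot: [-3.141, 0.087, 1.629]
force: [0.9, 5.9, -0.8]
width: 8.7
gripper_force: 60.2
```

>>> step_arm([
  [[0, 0, 0, -0.002, 0, 0.0066, 1], [0, 0, 0, -0.002, 0, 0.0066, 1], [0, 0, 0, 0, 0, 0, 1]],
])

```text
clock: 17.45
eef_pos: [615.1, 109.9, 156.1]
tool_rot: [-3.141, 0.087, 1.629]
force: [-0.0, 5.0, 0.9]
width: 8.2
gripper_force: 60.3
```

>>> step_arm([
  [[0, 0, 0, 0.006, 0, 0.0066, 1], [0, 0, 0, 0.005, 0, 0.0066, 1], [0, 0, 0, 0.0006, 0, 0.0066, 1], [0, 0, 0, 0, 0, 0, 1]],
])

```text
clock: 17.85
eef_pos: [615.1, 110.6, 152.9]
tool_rot: [-3.141, 0.088, 1.628]
force: [0.4, 2.0, -1.1]
width: 8.6
gripper_force: 60.2
```

>>> step_arm([
  [[0, 0, 0, 0.0006, 0, 0.0066, 1], [0, 0, 0, 0.0006, 0, 0.0066, 1], [0, 0, 0, 0.0006, 0, 0.0066, 1], [0, 0, 0, 0, 0, 0, 1]],
])

```text
clock: 18.25
eef_pos: [615.2, 111.1, 150.1]
tool_rot: [-3.141, 0.088, 1.629]
force: [0.9, 2.1, -0.8]
width: 8.5
gripper_force: 60.2
```

>>> step_arm([
  [[0, 0, 0, 0.0006, 0, 0.0066, 1], [0, 0, 0, 0.0006, 0, 0.0066, 1], [0, 0, 0, 0.0006, 0, 0.0066, 1], [0, 0, 0, 0.0006, 0, 0.0066, 1], [0, 0, 0, 0, 0, 0, 1]],
])

```text
clock: 18.75
eef_pos: [615.4, 111.8, 146.2]
tool_rot: [3.141, 0.087, 1.629]
force: [-0.4, 0.5, 0.7]
width: 8.7
gripper_force: 60.2
```

>>> step_arm([
  [[0, 0, 0, 0.0006, 0, 0.0066, 1], [0, 0, 0, 0.0006, 0, 0.0066, 1], [0, 0, 0, 0.0006, 0, 0.0066, 1], [0, 0, 0, 0.0006, 0, 0.0066, 1], [0, 0, 0, 0, 0, 0, 1]],
])

```text
clock: 19.25
eef_pos: [615.4, 112.0, 142.3]
tool_rot: [3.141, 0.087, 1.629]
force: [0.2, 2.6, 0.7]
width: 8.5
gripper_force: 60.3
```

>>> step_arm([
  [[0, 0, 0, 0.0006, 0, 0.0066, 1], [0, 0, 0, 0.0006, 0, 0.0066, 1], [0, 0, 0, 0.0006, 0, 0.0066, 1], [0, 0, 0, 0.0006, 0, 0.0066, 1], [0, 0, 0, 0, 0, 0, 1]],
])

```text
clock: 19.75
eef_pos: [615.0, 112.1, 137.9]
tool_rot: [-3.141, 0.087, 1.629]
force: [-0.4, 3.5, 0.4]
width: 8.6
gripper_force: 60.2
```

>>> step_arm([
  [[0, 0, 0, 0.0006, 0, 0.0066, 1], [0, 0, 0, 0.0006, 0, 0.0066, 1], [0, 0, 0, 0.0006, 0, 0.0066, 1], [0, 0, 0, 0.0006, 0, 0.0066, 1], [0, 0, 0, 0, 0, 0, 1]],
])

```text
clock: 20.25
eef_pos: [615.4, 112.0, 134.0]
tool_rot: [3.141, 0.087, 1.629]
force: [1.0, 5.0, -1.3]
width: 8.2
gripper_force: 60.0
```

>>> step_arm([
  [[0, 0, 0, 0.0006, 0, 0.0066, 1], [0, 0, 0, 0.0006, 0, 0.0066, 1], [0, 0, 0, 0.0006, 0, 0.0066, 1], [0, 0, 0, 0, 0, 0, 1]],
])

```text
clock: 20.65
eef_pos: [615.0, 111.7, 131.0]
tool_rot: [-3.141, 0.087, 1.629]
force: [0.5, 4.7, -0.6]
width: 8.9
gripper_force: 60.3
```

>>> step_arm([
  [[0, 0, 0, 0.006, 0, 0.0066, 1], [0, 0, 0, 0.0006, 0, 0.0066, 1], [0, 0, 0, 0.0006, 0, 0.0066, 1], [0, 0, 0, 0, 0, 0, 1]],
])

```text
clock: 21.05
eef_pos: [615.0, 112.2, 127.8]
tool_rot: [-3.141, 0.087, 1.629]
force: [0.4, 4.6, -1.6]
width: 8.4
gripper_force: 59.9
```

>>> step_arm([
  [[0, 0, 0, 0.0006, 0, 0.0066, 1], [0, 0, 0, 0.0006, 0, 0.0066, 1], [0, 0, 0, 0.0006, 0, 0.0066, 1], [0, 0, 0, 0, 0, 0, 1]],
])

```text
clock: 21.45
eef_pos: [615.1, 112.1, 125.0]
tool_rot: [-3.141, 0.087, 1.629]
force: [0.3, 2.9, -2.4]
width: 8.5
gripper_force: 60.0
```

>>> step_arm([
  [[0, 0, 0, 0.0006, 0, 0.0066, 1], [0, 0, 0, 0.0006, 0, 0.0066, 1], [0, 0, 0, 0.0006, 0, 0.0066, 1], [0, 0, 0, 0, 0, 0, 1]],
])

```text
clock: 21.85
eef_pos: [615.2, 112.1, 122.1]
tool_rot: [-3.141, 0.087, 1.629]
force: [0.5, 2.2, -2.6]
width: 8.7
gripper_force: 59.9
```

>>> step_arm([
  [[0, 0, 0, 0.0006, 0, 0.0066, 1], [0, 0, 0, 0.0006, 0, 0.0066, 1], [0, 0, 0, 0, 0, 0, 1]],
])

```text
clock: 22.15
eef_pos: [615.1, 112.0, 120.2]
tool_rot: [-3.141, 0.088, 1.629]
force: [0.3, 1.7, -2.7]
width: 8.5
gripper_force: 59.9
```

>>> step_arm([
  [[0, 0, 0, 0.0006, 0, 0.0066, 1], [0, 0, 0, 0.0003, 0, 0.0033, 1], [0, 0, 0, 0, 0, 0, 1]],
])

```text
clock: 22.45
eef_pos: [615.1, 112.0, 118.8]
tool_rot: [-3.141, 0.088, 1.629]
force: [0.1, 1.8, -1.0]
width: 8.6
gripper_force: 59.9
```

>>> step_arm([
  [[0, 0, 0, 0.0006, 0, 0.0066, 1], [0, 0, 0, 0, 0, 0, 1], [0, 0, 0, 0, 0, 0, 1]],
])

```text
clock: 22.75
eef_pos: [615.2, 112.1, 117.9]
tool_rot: [-3.141, 0.088, 1.629]
force: [-0.2, 1.1, -1.7]
width: 8.8
gripper_force: 60.0
```

Run:
```python
from plan import *
s=ctrl.read_state();R=Ro.from_euler('xyz',s['tool_rot']).as_matrix();T=s['eef_pos'];print(T,s['force'])
P={n:ctrl.get_image(n) for n in ('scene','side')}
out=[]
for n,p in P.items():
    tip=SEAT+[0,0,-44.5];coil=SEAT+[-.5,8,36];print(n,proj(p,coil),proj(p,SEAT),proj(p,tip))
    a=proj(p,SEAT);x0,y0=int(a[0]-35),int(a[1]-48);print(x0,y0)
    out.append(cv2.resize(p['img'][y0:y0+100,x0:x0+66],(396,600),interpolation=cv2.INTER_CUBIC))
cv2.imwrite('pics/w6.png',cv2.convertScaleAbs(np.hstack(out)[:,:,::-1],alpha=1.5))
```

```text
[615.2 112.1 117.9] [-0.2  1.1 -1.7]
scene (np.float64(386.5427480018907), np.float64(250.89479086660458)) (np.float64(378.38374427159476), np.float64(265.09462715306074)) (np.float64(374.6659943232221), np.float64(283.0382144599971))
343 217
side (np.float64(256.6224057167153), np.float64(141.15963731914388)) (np.float64(258.8954383500866), np.float64(158.43078883491154)) (np.float64(259.50653589232286), np.float64(177.50596113230404))
223 110
```

View pics/w6.png

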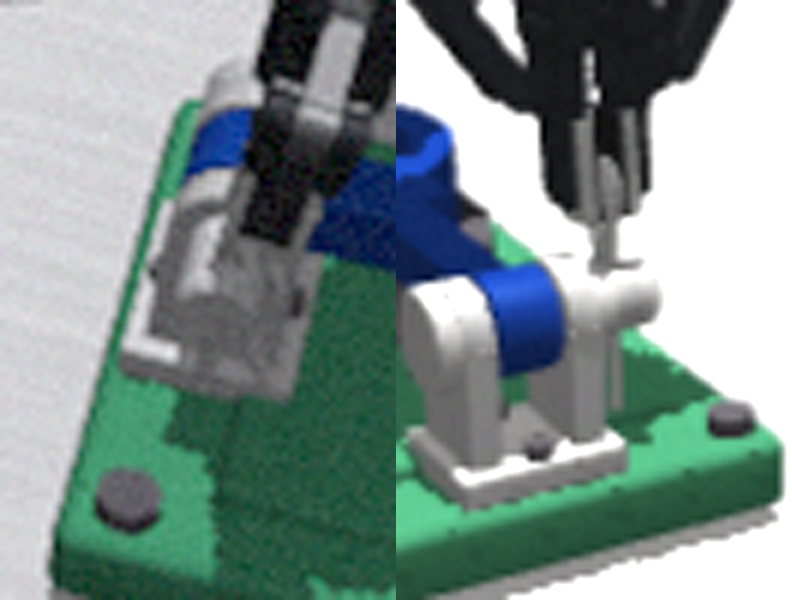

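The side view shows the leg going into the shank and its tip coming out below at (259.5,177.5), exactly where the fitted tip should project. One more millimetre, then let go.

>>> step_arm([
  [[0, 0, 0, 0.0006, 0, 0.0066, 1], [0, 0, 0, 0, 0, 0, 1], [0, 0, 0, 0, 0, 0, 0.7], [0, 0, 0, 0, 0, 0, 0.6], [0, 0, 0, 0, 0, 0, 0.6], [0, 0, 0, 0, 0, 0, 0.6]],
])

```text
clock: 23.45
eef_pos: [615.3, 112.3, 117.0]
tool_rot: [3.141, 0.087, 1.629]
force: [0.2, 0.5, -0.2]
width: 34.1
gripper_force: 0.0
```

>>> step_arm([
  [[0, 0, 0, 0, 0, -0.05, 0.6], [0, 0, 0, 0, 0, -0.15, 0.6], [0, 0, 0, 0, 0, -0.2, 0.6], [0, 0, 0, -0.2, 0, -0.1, 0.6], [0, 0, 0, -0.25, 0, 0, 0.6], [0, 0, 0, 0, 0, 0, 0.6], [0, 0, 0, 0, 0, 0, 0.6]],
])

```text
clock: 24.15
eef_pos: [619.0, 50.5, 198.3]
tool_rot: [3.141, 0.087, 1.626]
force: [0.1, 0.4, -0.6]
width: 33.9
gripper_force: 0.0
```

Run:
```python
from plan import *
P={n:ctrl.get_image(n) for n in ('scene','side','wrist')}
for n,p in P.items():
    print(n,[(c,np.round(d['centre'],1),round(d['score'],2)) for c in ('clip_coil','clip_tip','pin_head') for d in ctrl.recognise(p,c)[:3]])
    print('expect coil',np.round(proj(p,SEAT+[-.5,8,36]),1),'tip',np.round(proj(p,SEAT+[0,0,-44.5]),1))
    save(p,'f_'+n)
g=cv2.cvtColor(P['side']['img'],cv2.COLOR_RGB2GRAY)
for r in range(130,186,2):print(r,g[r,248:270])
s=ctrl.read_state();print(s['eef_pos'],s['width'],s['force'])
```

```text
scene [('clip_coil', array([390.8, 254.8]), 0.81), ('clip_coil', array([198.7, 183.4]), 0.59), ('clip_coil', array([121.1, 238.9]), 0.53), ('clip_tip', array([387.1, 253.3]), 0.81), ('clip_tip', array([123.8, 241.2]), 0.55), ('pin_head', array([382.1, 260.7]), 0.77), ('pin_head', array([287.6, 160.7]), 0.71), ('pin_head', array([383.6, 256.9]), 0.55)]
expect coil [386.5 250.9] tip [374.7 283. ]
side [('clip_coil', array([280.9, 340.5]), 0.63), ('clip_coil', array([425.2, 323.6]), 0.61), ('clip_coil', array([254.4, 141.8]), 0.54), ('clip_tip', array([424.8, 325.9]), 0.75), ('clip_tip', array([256.2, 144.6]), 0.54), ('clip_tip', array([234.3, 164.2]), 0.54), ('pin_head', array([230.1, 159. ]), 0.72)]
expect coil [256.6 141.2] tip [259.5 177.5]
wrist [('clip_coil', array([277.3, 115.2]), 0.72), ('clip_tip', array([232.2,  70.3]), 0.74), ('clip_tip', array([285.1, 117.7]), 0.71), ('clip_tip', array([127. , 292.9]), 0.26), ('pin_head', array([263.1, 126.3]), 0.67), ('pin_head', array([419.8, 291.6]), 0.35)]
expect coil [282.9 124.4] tip [282.7 117.2]
130 [184 184 184 184 184 185 186 186 1
[... 1884 characters left out ...]
71  76  76  77  76  75  72  75  77  83 108 109 110 109
 109 109 111 124]
172 [ 68  67  67  69  72  77  76  76  76  73  66  73  74  58  58  70  92 109
 110 109 110 108]
174 [ 68  67  68  67  70  76  76  76  76  70  58  68  73  63  54  52  54  59
  68  81 109 107]
176 [68 68 68 66 69 75 75 75 75 72 60 67 77 69 54 54 53 54 53 53 53 61]
178 [67 66 67 66 69 76 74 74 75 71 57 64 78 69 52 48 47 44 44 44 45 49]
180 [76 67 68 66 68 73 74 75 76 70 51 44 46 48 48 49 52 54 55 54 55 54]
182 [88 94 84 70 68 73 75 75 75 80 91 86 62 54 54 53 55 54 54 54 53 53]
184 [ 44  74 100  98  92  89  93  94  97  96  96  91  84  66  54  53  54  54
  55  55  53  55]
[618.7  52.  197.5] 34.35419983852293 [ 0.5 -0.6 -0.3]
```

```bash
python3 -c "
from cell import ctrl
print(ctrl.finish_job())"
```

```text
the job is handed in; nothing more can be done
None
```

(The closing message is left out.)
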